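# Shift the strip roller's gear lever to green

## Robot

A 7-joint arm with a two-finger parallel gripper is mounted at the origin on the work surface. World frame = base frame: x ahead of the robot, y to its left, z up, the work surface at z = 0. Lengths are in m, angles in rad, forces in N, time in s.
With the tool pointing down it reaches from about 0.425 to 0.925 m from the base axis. Payload 6.8 kg.
Tool frame: the origin (TCP) lies at the very end of the fingers, on their centre line; the grasp point (between the pads) lies bot.grip_point_offset behind it (bot.grip_point_offset is the distance from the TCP to the grasp point, in m); z points along the fingers, y is the line along which they close (so a half turn about z gives the same grasp; the last joint's range is limited). The gripper opens to 85 mm and grips with 20 to 120 N. Pads are 22 mm wide; open, the fingers measure 114 mm over their backs; the gripper's body (76 mm by 85 mm) begins 54 mm behind the grasp point. The pads swing forward as they close: fully open they stand 13 mm farther back than shut.
Start: joints at [-0.108, 0.477, 0.022, 1.555, -0.011, 1.109, -0.083], TCP at [0.675, 0, 0.231] pointing down, gripper open.
Joint ranges: [-2.96, 2.96], [-0.34, 2.1], [-1.41, 1.46], [0.24, 2.44], [-1.37, 4.51], [0.17, 1.92], [-2.96, 2.96]. Speed limits (rad/s): [2.39, 2.39, 3.14, 3.14, 3.14, 3.14, 3.14].

## Interface

Orientations are given as a unit quaternion [w, x, y, z].
In Python, from station import bot, imaging gives the robot as it stands. The module is installed in compiled form; this text tells all that it offers.
- The arm moves only by the tool carry_out, never from a script. Its argument "targets" is one flat list of numbers, 5 for each row, row after row: the closure in counts, from 0 (fully open) to 255 (shut), then the shift along the world's x, y, z in mm, then the turn about the world's z in degrees. A call has 1 to 20 rows; each row shifts and turns the commanded pose from where the row before left it; what a row does not reach is not made up. A row lasts 1/10 s, in which the tool goes at most 50 mm and 8.59 degrees, less where a joint would pass 70% of its speed; a pose out of reach is approached as far as the arm can. A call is refused whole if a number of a shift passes 50 or a number of a turn 8.59, either way. A call with a gripper value outside its range is refused whole. The fingers move at their own pace and stop on an object; "newtons" is the grip in N (left out, the last holds). Time passes only in rows, so rows that do not move let the fingers close. It gives the time, the measured TCP pose, the force, the opening and the grip force at its end, in the units of the state.
- bot.get_obs(): the state, without advancing time (a new reading comes with each control period).
- imaging.read_camera(name): name is "scene" or "side" or "wrist"; returns a dict with "frame" (400x640x3 uint8, red, green, blue), "fov_y" (degrees; the focal length in pixels is half the picture's height over the tangent of half this angle, whatever the lens; pixels are square), "cx", "cy" (the principal point, pixels), "pose" (4x4, takes a point from camera to world coordinates); the wrist camera has in their place "tool_from_camera" (4x4, takes a point from camera to tool coordinates, whose origin is the TCP and whose axes are the flange's). Camera axes: x right, y up, looking along -z (the intrinsics and any distortion apply to the point x, -y, -z); pixel columns grow to the right and rows downward; lengths in m; the calibration is good to about 2 mm. The wrist camera is an equidistant fisheye: a pixel r from the principal point sees the ray r / f radians off the axis. A picture is of the moment at which its call begins: read the wrist's pose just before it. There is no depth.
- bot.hand_in(): hands the job in; it is judged then, once.
The state is a dict: "t": time; "q": joint angles; "joint_vel": joint speeds; "joint_torque": joint torques, N m; "eef_pos": TCP position; "tool_rot": TCP orientation; "contact_force": force on the tool from outside, world axes, zero at the start; "torque": the same for the moment, N m; "gripper_width": opening from 0.0 (shut) to 1.0 (fully open); "grasp_force": force on a finger pad.
Only numpy, scipy, OpenCV 4.12 (cv2) and the standard library are available. Lean on these libraries where they do the work, as an engineer would, in place of code of your own. Each camera call takes 0.05 s, during which the arm holds its last target. There are 200 camera calls.

## Task

The gear lever of the bench strip roller stands in the unmarked idle slot of its gate. Push it with the fingertips, gently and without gripping it, through the gate into the slot with the green disc, all the way home, and leave it there with the hand clear. Do not send it into any of the other coloured slots on the way, and leave the spool, jar and glue gun where they are.

Things in the scene. Friction and masses are not known exactly. Their poses are not given: they have to be found in the camera images.
- machine: Bench strip roller, fixed; green gearbox housing 200 mm (its x) by 360 mm (its y), top 122 mm above the bench. Two rollers (up to 115 mm high) on its +x side, a motor on its -y side. Origin: centre of the underside, on the bench. +x points away from the robot, +y to the left, turned by its yaw (up to 0.4 rad).
- gate: Aluminium gate plate, 160 by 150 mm, 8 mm thick, mid-top of the housing; origin: centre of its underside, 122 mm above the bench; axes as the machine's. Slots 18 mm wide with rounded corners over a black well: a cross channel along y; at its two ends (y = +32 and -32 mm) slots to +x and to -x, each with a coloured disc beyond; in the middle one unmarked idle slot, to -x only (solid plate opposite).
- lever: Gear lever: 10 mm steel rod with an upright black knob 28 mm across, 40 mm high. Origin: the knob's centre, 170 mm from the pivot, which is 30 mm above the machine's origin; 200 mm above the bench when upright, up to 15 mm lower when tilted. Friction keeps it where it is left; 2 to 4 N at the knob moves it. From the gate's centre the knob travels 43 mm along x and 53 mm along y to a marked slot's end.
- gate_fore (a joint): Lean of the lever along the machine's x, rad: 0 in the cross channel (up to about 0.04 either way is play), positive towards the machine's +x (away from the robot), stops at -0.25 and +0.25, which are the ends of the slots. It starts between -0.25 and -0.13, in the idle slot.
- gate_cross (a joint): Lean of the lever along the machine's y, rad: 0 in line with the idle slot, positive towards +y; +0.32 or -0.32 in line with the coloured slots (0.29 to 0.36 fits; the channel's end stops it at about 0.36).
- green: Green disc, 22 mm across and 3 mm thick, lying on the gate plate beyond the end of one of the four marked slots, 68 mm from the machine's centre along its x and 50 mm along its y (which of the four corners varies). Origin: centre of its underside, 130 mm above the bench.
- yellow: Yellow disc, 22 mm across and 3 mm thick, lying on the gate plate beyond the end of one of the four marked slots, 68 mm from the machine's centre along its x and 50 mm along its y (which of the four corners varies). Origin: centre of its underside, 130 mm above the bench.
- blue: Blue disc, 22 mm across and 3 mm thick, lying on the gate plate beyond the end of one of the four marked slots, 68 mm from the machine's centre along its x and 50 mm along its y (which of the four corners varies). Origin: centre of its underside, 130 mm above the bench.
- red: Red disc, 22 mm across and 3 mm thick, lying on the gate plate beyond the end of one of the four marked slots, 68 mm from the machine's centre along its x and 50 mm along its y (which of the four corners varies). Origin: centre of its underside, 130 mm above the bench.
- spool: Orange thread spool, 42 mm across, 50 mm high, standing on the housing's top at one end, beside the gate. Origin: centre of its underside. Leave alone.
- glue_jar: Small closed jar, 48 mm across, 60 mm high, standing on the housing's top at the other end. Origin: centre of its underside. Leave alone.
- glue_gun: Black and lime glue gun, 160 mm long, 36 mm high, lying on the bench along the machine's left (+y) side, grip pointing away from it. Origin: underside of its barrel's middle. Leave alone.

How it is judged:
At the end, for the whole second after the job is handed in: The lever is in the slot of the green disc (knob's centre within 45 mm of the disc's centre, seen from above), leaning at least 0.21 rad of the 0.25 rad to the slot's end, and at rest (horizontal distance between lever and green below 0.045 m and (value of joint gate_fore above 0.21 rad or value of joint gate_fore below -0.21 rad) and velocity of joint gate_fore between -0.05 and 0.05 rad/s); the robot touches nothing.
It fails at once if the lever is pushed more than half way into the yellow, blue or red slot (horizontal distance between lever and yellow below 0.045 m or horizontal distance between lever and blue below 0.045 m or horizontal distance between lever and red below 0.045 m).
It fails at once if the lever is gripped or forced (over 35 N from the fingers) (contact force between the fingers and lever above 35 N).
It fails at once if the spool, jar or glue gun is moved (more than 15 mm) (distance of any of spool, glue_jar, glue_gun from where it was at the start of the episode above 0.015 m).
It also fails if it takes over 61 s, if anything falls off the work surface, if the arm or the gripper's body presses on something with over 40 N, if the wrist force passes 120 N, or if a joint passes its speed limit or range.

## Working session

There is one attempt and no reset: what is moved stays moved. The work goes in short steps, Python scripts to look and compute and a tool call to move; the robot and the scene stay as the last step left them, time stands still between calls to the robot, and variables do not carry over. Pictures are saved under pics/ and viewed, at most 10 in all, crops included, and the job is handed in when it is done.

Besides the shell and the picture viewer there is one more tool, called after ">>>" as name(argument=value, ...) on one line, values as JSON. carry_out: Moves the arm, as the interface text tells. Its arguments: {"type":"object","properties":{"targets":{"type":"array","items":{"type":"number"}},"newtons":{"type":"number"}},"required":["targets"]}

```bash
mkdir -p pics; cat > h.py <<'E'
import numpy as np,cv2
from station import bot,imaging
def save(n,f): cv2.imwrite('pics/'+n,cv2.cvtColor(f,cv2.COLOR_RGB2BGR))
def ray(c,u,v):
    f=c['frame'].shape[0]/2/np.tan(np.radians(c['fov_y'])/2)
    d=c['pose'][:3,:3]@np.array([(u-c['cx'])/f,-(v-c['cy'])/f,-1]); return c['pose'][:3,3],d
def onz(c,u,v,z):
    o,d=ray(c,u,v); return o+d*(z-o[2])/d[2]
E
python3 - <<'E'
from h import *
a=imaging.read_camera('scene');b=imaging.read_camera('side')
save('a.png',a['frame']);save('b.png',b['frame'])
for c in(a,b):print({k:v for k,v in c.items() if k!='frame'})
o=bot.get_obs();print(o['t'],o['eef_pos'],o['tool_rot'],bot.grip_point_offset)
E
```

```text
{'fov_y': 55.5725942666542, 'cx': 315.21144440421415, 'cy': 207.4982780604164, 'pose': array([[-0.65131856, -0.60828686,  0.45362013,  0.8442091 ],
       [ 0.75872531, -0.53069927,  0.37774885,  0.35279804],
       [ 0.01095621,  0.59020791,  0.80717692,  0.68138667],
       [ 0.        ,  0.        ,  0.        ,  1.        ]])}
{'fov_y': 56.0155992097674, 'cx': 322.529362151952, 'cy': 200.85827471967937, 'pose': array([[ 0.89083946,  0.30166819, -0.33970776,  0.28384056],
       [-0.45406064,  0.61635991, -0.64337345, -0.3924066 ],
       [ 0.01529694,  0.72739038,  0.68605338,  0.66366862],
       [ 0.        ,  0.        ,  0.        ,  1.        ]])}
0.1 [ 6.74469524e-01 -1.62929448e-05  2.30441764e-01] [-5.34734729e-04  7.07115153e-01  7.07097946e-01 -6.08408287e-04] 0.0187
```

View pics/a.png

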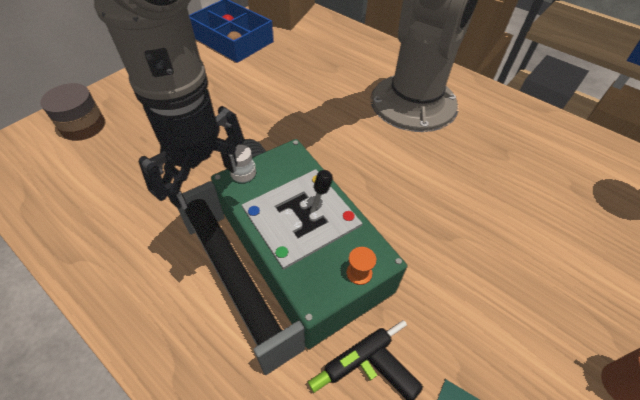

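View pics/b.png

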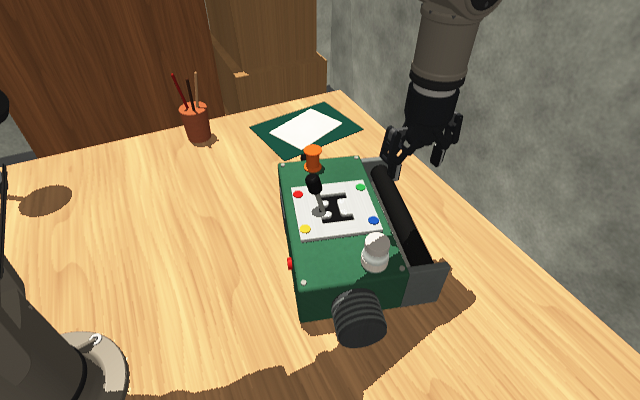

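The scene view shows green at about (282,252), on the roller (+x) and spool (+y) side. Red is at (348,216), blue (254,211), yellow (316,180) and the knob (323,182). In the side view, green is at (361,187), red (298,195), blue (373,220), yellow (305,229) and the knob (314,184). Next I'll measure these.

```bash
cat > m.py <<'E'
from h import *
from scipy.optimize import least_squares
a=imaging.read_camera('scene');b=imaging.read_camera('side')
P={}
def blob(c,m,seed,r=12):
    v,u=np.nonzero(m); k=np.hypot(u-seed[0],v-seed[1])<r; return u[k].mean(),v[k].mean(),k.sum()
def masks(c):
    h=cv2.cvtColor(c['frame'],cv2.COLOR_RGB2HSV);H,S,V=[h[...,i].astype(int) for i in range(3)]
    return dict(green=(abs(H-60)<18)&(S>120)&(V>135),red=((H<6)|(H>174))&(S>150)&(V>100),blue=(abs(H-110)<12)&(S>130)&(V>90),yellow=(abs(H-25)<7)&(S>150)&(V>130))
seeds=dict(green=((282,252),(361,187)),red=((348,216),(298,195)),blue=((254,211),(373,220)),yellow=((316,180),(305,229)))
for n,s in seeds.items():
    p=[]
    for c,sd in zip((a,b),s):
        u,v,k=blob(c,masks(c)[n],sd); p.append(onz(c,u,v,.133)); print(n,round(u),round(v),k,p[-1].round(4))
    P[n]=p[1]if n=='yellow' else (p[0]+p[1])/2
# fit machine pose
L=dict(green=(.068,.05),red=(-.068,.05),blue=(.068,-.05),yellow=(-.068,-.05))
def f(x):
    R=np.array([[np.cos(x[2]),-np.sin(x[2])],[np.sin(x[2]),np.cos(x[2])]])
    return np.concatenate([R@np.array(L[n])+x[:2]-P[n][:2] for n in L])
r=least_squares(f,[.65,0,0]);x=r.x;print('machine',x,'res mm',(r.fun*1e3).round(1))
R=np.array([[np.cos(x[2]),-np.sin(x[2])],[np.sin(x[2]),np.cos(x[2])]])
# knob: dark blob in each view, triangulate
rs=[]
for c,sd in((a,(323,182)),(b,(314,184))):
    m=(c['frame'].max(2)<50); n,l,st,ce=cv2.connectedComponentsWithStats(m.astype(np.uint8))
    i=l[sd[1],sd[0]]; print('knob',st[i],ce[i]); st_=st[i]; rs.append(ray(c,*ce[i]))
A=np.zeros((3,3));B=np.zeros(3)
for o,d in rs:
    d=d/np.linalg.norm(d);M=np.eye(3)-np.outer(d,d);A+=M;B+=M@o
k=np.linalg.solve(A,B);print('knob',k.round(4),'local',(R.T@(k[:2]-x[:2])).round(4), [round(float(np.linalg.norm(np.cross(k-o,d/np.linalg.norm(d)))),4) for o,d in rs])
for n,c in(('scene',a),('side',b)):
    m=masks(c)
for fo,cr in((-.2,0),(0,0),(0,.32),(.25,.32)):
    d=np.array([np.tan(fo),np.tan(cr),1]);d*=.17/np.linalg.norm(d);print(fo,cr,(R@d[:2]+x[:2]).round(4),round(d[2]+.03,4))
E
python3 m.py
```

```text
green 281 252 90 [0.6409 0.1128 0.133 ]
green 360 187 45 [0.6396 0.1093 0.133 ]
red 348 215 80 [0.5109 0.151  0.133 ]
red 298 194 56 [0.509 0.147 0.133]
blue 253 210 74 [0.6128 0.0175 0.133 ]
blue 373 220 64 [0.6106 0.0129 0.133 ]
yellow 314 179 13 [0.4862 0.0504 0.133 ]
yellow 305 229 72 [0.4812 0.0515 0.133 ]
machine [ 0.56078067  0.08167308 -0.28130022] res mm [-0.3 -0.2 -0.6 -0.4  0.5 -0.4  0.4  1. ]
knob [314 170  18  24 295] [322.56949153 181.77966102]
knob [305 173  17  22 271] [313.41697417 183.22140221]
knob [0.5225 0.0993 0.1946] local [-0.0417  0.0063] [0.0004, 0.0004]
-0.2 0 [0.5283 0.091 ] 0.1966
0 0 [0.5608 0.0817] 0.2
0 0.32 [0.5756 0.133 ] 0.1914
0.25 0.32 [0.6137 0.1205] 0.1868
```

>>> carry_out(targets=[255,0,0,30,0,255,-20,10,0,-4,255,-30,15,0,-4,255,-30,18,0,-4,255,-30,18,0,-4,255,-30,18,0,0,255,-30,18,0,0,255,-20,10,0,0,255,-18,8,0,0,255,0,0,0,0,255,0,0,0,0,255,0,0,0,0])

```text
t: 1.4
eef_pos: [0.4678, 0.1145, 0.2614]
tool_rot: [0.0, 0.799, 0.601, 0.0]
contact_force: [-0.2, 0.1, -0.6]
gripper_width: -0.002
grasp_force: 0.0
```

```bash
python3 - <<'E'
from h import *
o=bot.get_obs();print(o['t'],o['eef_pos'],o['tool_rot'],o['contact_force'],o['gripper_width'])
c=imaging.read_camera('side');save('c.png',cv2.resize(c['frame'][60:300,200:500],None,fx=2.4,fy=2.4))
E
```

```text
1.4 [0.46784211 0.11447841 0.26136868] [1.85339867e-04 7.98967129e-01 6.01374643e-01 1.77378618e-04] [-0.19146523  0.07967447 -0.5624383 ] -0.0019332564567336014
```

View pics/c.png

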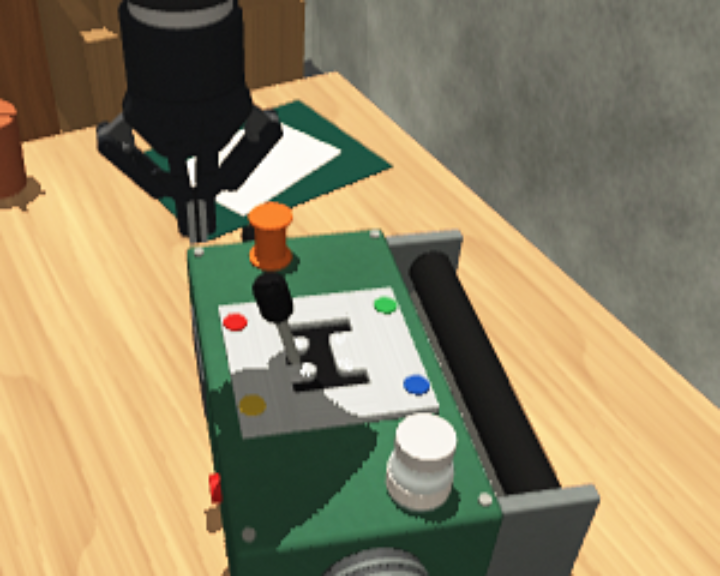

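The fingers are shut, over the robot side of the lever and lined up with the machine. I'll go down and push slowly along machine +x.

>>> carry_out(targets=[255,0,0,-40,0,255,0,0,-43,0,255,0,0,0,0,255,9.6,-2.8,0,0,255,4.8,-1.4,0,0,255,4.8,-1.4,0,0,255,0,0,0,0,255,0,0,0,0])

```text
t: 2.25
eef_pos: [0.4867, 0.1095, 0.1791]
tool_rot: [0.0, 0.799, 0.602, 0.001]
contact_force: [1.0, -0.8, 0.4]
gripper_width: -0.001
grasp_force: 0.0
```

>>> carry_out(targets=[255,2.9,-0.8,0,0,255,2.9,-0.8,0,0,255,2.9,-0.8,0,0,255,2.9,-0.8,0,0,255,2.9,-0.8,0,0,255,0,0,0,0])

```text
t: 2.85
eef_pos: [0.5009, 0.1054, 0.1782]
tool_rot: [-0.0, 0.799, 0.602, -0.0]
contact_force: [-3.7, 1.0, 1.3]
gripper_width: -0.001
grasp_force: 1.4
```

```bash
cat > k.py <<'E'
from h import *
import sys
x=np.array([.5608,.0817]);th=-.2813
R=np.array([[np.cos(th),-np.sin(th)],[np.sin(th),np.cos(th)]])
o=bot.get_obs();print(o['t'],'tcp local',(R.T@(o['eef_pos'][:2]-x)).round(4),o['eef_pos'][2].round(4),'F local',(R.T@o['contact_force'][:2]).round(1))
c=imaging.read_camera('side');s=imaging.read_camera('scene')
t=np.vstack([cv2.resize(z['frame'][y0:y0+140,x0:x0+260],None,fx=2.1,fy=2.1) for z,y0,x0 in((c,130,230),(s,100,180))])
save(sys.argv[1],t)
E
python3 k.py d.png
```

```text
2.85 tcp local [-0.0642  0.0061] 0.1782 F local [-3.9 -0.1]
```

View pics/d.png

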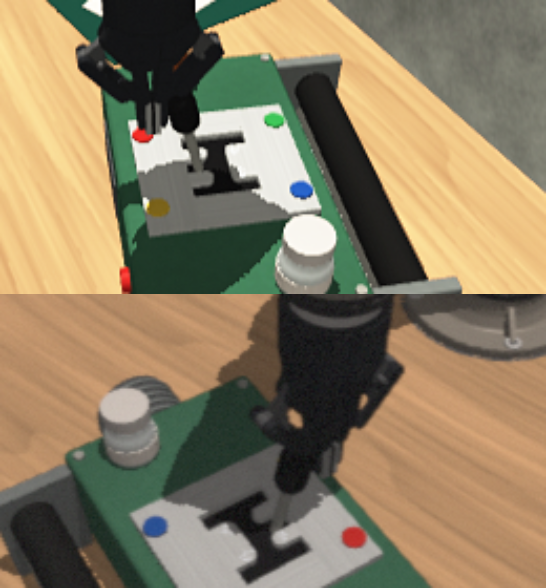

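Contact made: about 4 N against machine +x, with the knob just ahead of the fingers. I'll keep pushing 30 mm.

>>> carry_out(targets=[255,2.9,-0.8,0,0,255,2.9,-0.8,0,0,255,2.9,-0.8,0,0,255,2.9,-0.8,0,0,255,2.9,-0.8,0,0,255,2.9,-0.8,0,0,255,2.9,-0.8,0,0,255,2.9,-0.8,0,0,255,2.9,-0.8,0,0,255,0,0,0,0])

```text
t: 3.95
eef_pos: [0.5278, 0.098, 0.1788]
tool_rot: [0.0, 0.799, 0.602, 0.001]
contact_force: [-2.7, 0.6, 4.9]
gripper_width: 0.001
grasp_force: 2.5
```

```bash
python3 k.py e.png
```

```text
3.95 tcp local [-0.0363  0.0065] 0.1788 F local [-2.8 -0.2]
```

View pics/e.png

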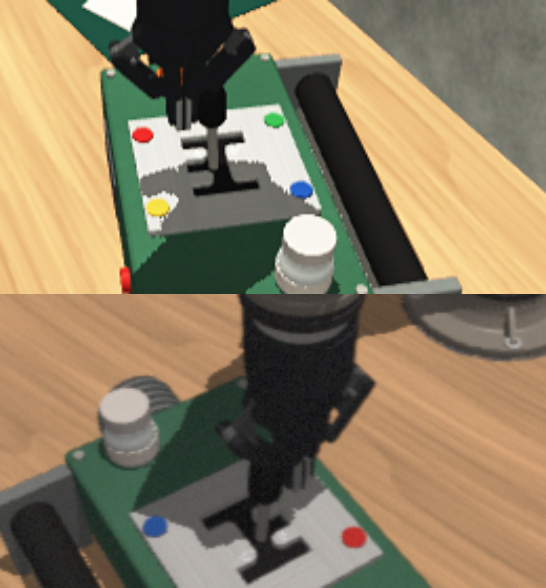

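The knob is near the cross channel: side crop (212,107), rod at (213,160). Now its position in numbers.

```bash
python3 - <<'E'
from h import *
x=np.array([.5608,.0817]);th=-.2813
R=np.array([[np.cos(th),-np.sin(th)],[np.sin(th),np.cos(th)]])
b=imaging.read_camera('side');a=imaging.read_camera('scene')
for u,v,z in((331,181,.2),(331.4,206,.13)):print((R.T@(onz(b,u,v,z)[:2]-x)).round(4))
print((R.T@(onz(a,306,188.6,.2)[:2]-x)).round(4))
E
```

```text
[-0.0083  0.0005]
[-0.0046  0.0037]
[-0.0086  0.0075]
```

Knob at local x of about −8.5 mm. I'll push 10 mm more, back off, and go round to its −y side.

>>> carry_out(targets=[255,3.2,-0.9,0,0,255,3.2,-0.9,0,0,255,3.2,-1,0,0,255,0,0,0,0])

```text
t: 4.55
eef_pos: [0.5374, 0.0954, 0.179]
tool_rot: [0.0, 0.799, 0.602, 0.001]
contact_force: [-1.6, 0.4, 8.0]
gripper_width: 0.002
grasp_force: 3.6
```

>>> carry_out(targets=[255,-10,2.8,0,0,255,-10,2.8,0,0,255,-6,-20,0,0,255,-5.5,-20,0,0,255,0,0,0,0,255,15,-4.3,0,0,255,15,-4.3,0,0,255,15,-4.2,0,0,255,0,0,0,0,255,0,0,0,0])

```text
t: 5.55
eef_pos: [0.5493, 0.0489, 0.1779]
tool_rot: [-0.0, 0.799, 0.602, -0.0]
contact_force: [0.4, -0.4, 0.4]
gripper_width: -0.003
grasp_force: 0.0
```

```bash
python3 k.py f.png
```

```text
5.55 tcp local [-0.002  -0.0347] 0.1779 F local [ 0.5 -0.3]
```

View pics/f.png

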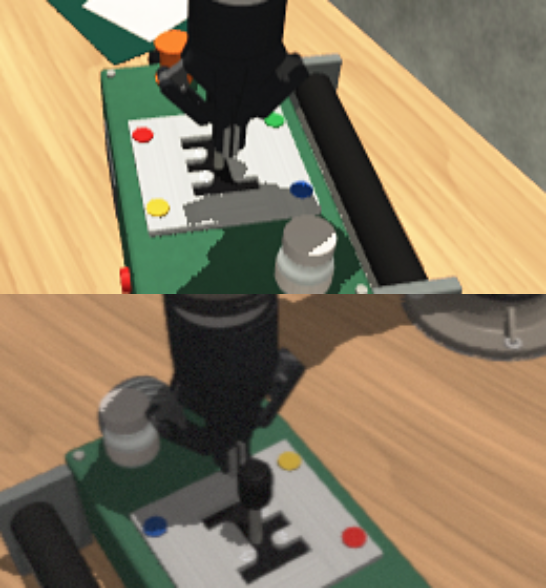

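Hand now on the knob's −y side, with the knob at about (257,482) in the lower crop, in the channel. I'll push along +y.

>>> carry_out(targets=[255,2.2,7.7,0,0,255,0.8,2.9,0,0,255,0.8,2.9,0,0,255,0.8,2.9,0,0,255,0.8,2.9,0,0,255,0.8,2.9,0,0,255,0.8,2.9,0,0,255,0.8,2.9,0,0,255,0.8,2.9,0,0,255,0.8,2.9,0,0,255,0,0,0,0])

```text
t: 6.75
eef_pos: [0.5593, 0.0825, 0.1781]
tool_rot: [-0.0, 0.798, 0.602, 0.0]
contact_force: [-0.8, -1.8, 1.2]
gripper_width: 0.001
grasp_force: 1.0
```

>>> carry_out(targets=[255,0.8,2.9,0,0,255,0.8,2.9,0,0,255,0.8,2.9,0,0,255,0.8,2.9,0,0,255,0.8,2.9,0,0,255,0.8,2.9,0,0,255,0,0,0,0])

```text
t: 7.45
eef_pos: [0.5641, 0.1, 0.1782]
tool_rot: [-0.0, 0.798, 0.602, 0.0]
contact_force: [-0.7, -1.4, -1.3]
gripper_width: -0.001
grasp_force: 1.1
```

```bash
python3 k.py g.png
```

```text
7.45 tcp local [-0.0019  0.0185] 0.1782 F local [-0.3 -1.6]
```

View pics/g.png

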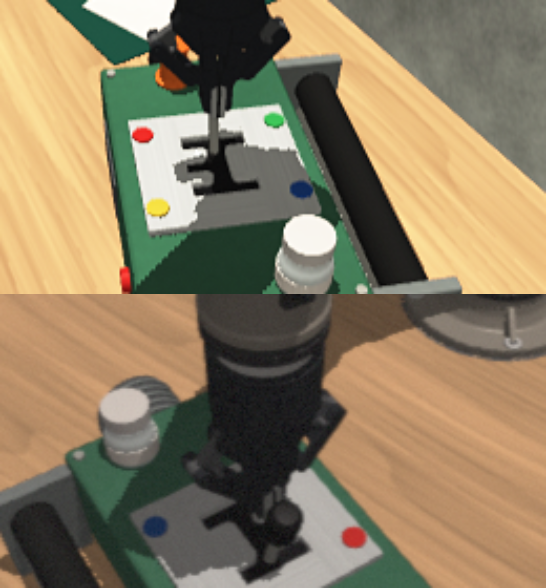

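Knob at (286,521) in the lower crop, rod near (213,150) in the upper. Working out its position.

```bash
cat > p.py <<'E'
from h import *
import sys
x=np.array([.5608,.0817]);th=-.2813
R=np.array([[np.cos(th),-np.sin(th)],[np.sin(th),np.cos(th)]])
b=imaging.read_camera('side');a=imaging.read_camera('scene')
u,v=map(float,sys.argv[1:3]);U,V=map(float,sys.argv[3:5])
print('knob',(R.T@(onz(a,180+u/2.1,100+(v-294)/2.1,.193)[:2]-x)).round(4),'rod@.13',(R.T@(onz(b,230+U/2.1,130+V/2.1,.13)[:2]-x)).round(4))
E
python3 p.py 286 521 213 150
```

```text
knob [-0.0039  0.0452] rod@.13 [-0.0017  0.0169]
```

Knob y is about 45 mm, with a target of about 54. I'll push 8 mm more, easing off near the end.

>>> carry_out(targets=[255,0.8,2.9,0,0,255,0.8,2.9,0,0,255,0.6,1.9,0,0,255,0,0,0,0])

```text
t: 8.05
eef_pos: [0.5663, 0.1075, 0.1782]
tool_rot: [-0.0, 0.798, 0.602, -0.0]
contact_force: [-0.2, -3.0, -2.1]
gripper_width: 0.002
grasp_force: 1.2
```

```bash
python3 k.py i.png
```

```text
8.05 tcp local [-0.0019  0.0264] 0.1782 F local [ 0.7 -2.9]
```

View pics/i.png

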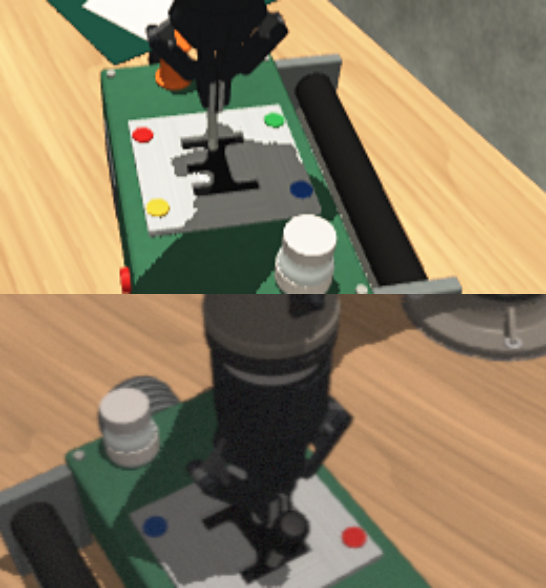

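Knob now at (293,528), y of about 53 mm, in line with the slot. I'll back off and go round to its −x side.

>>> carry_out(targets=[255,-3.3,-11.5,0,0,255,0,0,0,0,255,-24,7,0,0,255,-24,7,0,0,255,0,0,0,0,255,5.4,18.7,0,0,255,5.4,18.7,0,0,255,0,0,0,0,255,9.6,-2.8,0,0,255,4.8,-1.4,0,0,255,0,0,0,0])

```text
t: 9.25
eef_pos: [0.5414, 0.1411, 0.1783]
tool_rot: [0.0, 0.799, 0.601, 0.0]
contact_force: [0.2, -0.2, 0.2]
gripper_width: 0.001
grasp_force: 0.0
```

>>> carry_out(targets=[255,2.9,-0.8,0,0,255,2.9,-0.8,0,0,255,2.9,-0.8,0,0,255,2.9,-0.8,0,0,255,2.9,-0.8,0,0,255,0,0,0,0])

```text
t: 9.85
eef_pos: [0.5548, 0.1389, 0.1784]
tool_rot: [-0.0, 0.799, 0.602, -0.0]
contact_force: [-1.9, 1.2, 1.3]
gripper_width: -0.002
grasp_force: 1.1
```

```bash
python3 k.py j.png
```

```text
9.85 tcp local [-0.0216  0.0533] 0.1784 F local [-2.1  0.6]
```

View pics/j.png

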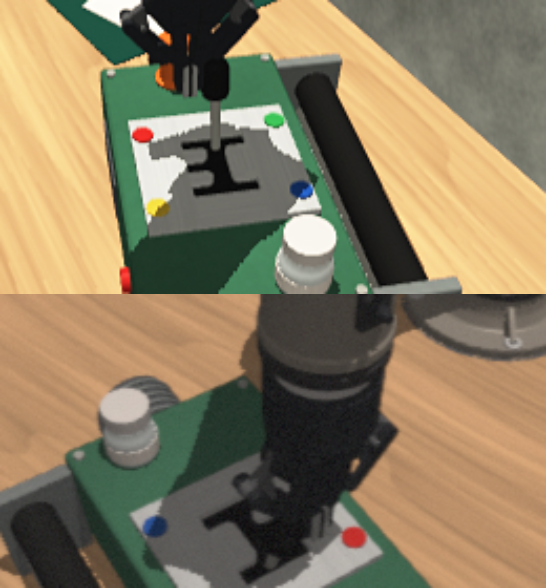

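Knob ahead of the fingers at (215,78) in the side crop, in line with the green slot. Pushing in, 2 N of contact.

>>> carry_out(targets=[255,2.9,-0.8,0,0,255,2.9,-0.8,0,0,255,2.9,-0.8,0,0,255,2.9,-0.8,0,0,255,2.9,-0.8,0,0,255,0,0,0,0])

```text
t: 10.55
eef_pos: [0.5697, 0.1345, 0.1783]
tool_rot: [0.0, 0.799, 0.602, 0.0]
contact_force: [-1.4, 0.7, 2.8]
gripper_width: -0.001
grasp_force: 1.0
```

>>> carry_out(targets=[255,2.9,-0.8,0,0,255,2.9,-0.8,0,0,255,2.9,-0.8,0,0,255,0,0,0,0])

```text
t: 10.95
eef_pos: [0.578, 0.132, 0.1779]
tool_rot: [0.0, 0.799, 0.602, -0.0]
contact_force: [-1.8, -0.7, 0.1]
gripper_width: -0.006
grasp_force: 0.9
```

>>> carry_out(targets=[255,1.9,-0.6,0,0,255,1.9,-0.6,0,0,255,0,0,0,0])

```text
t: 11.25
eef_pos: [0.5818, 0.131, 0.1781]
tool_rot: [-0.0, 0.799, 0.602, -0.0]
contact_force: [-2.1, -0.7, -1.1]
gripper_width: 0.003
grasp_force: 1.0
```

>>> carry_out(targets=[255,1,-0.3,0,0,255,1,-0.3,0,0,255,1,-0.3,0,0,255,0,0,0,0])

```text
t: 11.65
eef_pos: [0.5849, 0.1303, 0.1783]
tool_rot: [0.0, 0.799, 0.602, 0.0]
contact_force: [-3.0, 0.0, -0.1]
gripper_width: -0.004
grasp_force: 1.0
```

>>> carry_out(targets=[255,1,-0.3,0,0,255,1,-0.3,0,0,255,0,0,0,0])

```text
t: 11.95
eef_pos: [0.5869, 0.1297, 0.1783]
tool_rot: [0.0, 0.799, 0.602, 0.0]
contact_force: [-1.5, 0.3, -0.5]
gripper_width: 0.005
grasp_force: 1.0
```

>>> carry_out(targets=[255,1,-0.3,0,0,255,1,-0.3,0,0,255,0,0,0,0])

```text
t: 12.25
eef_pos: [0.5889, 0.1291, 0.1783]
tool_rot: [0.0, 0.799, 0.602, 0.0]
contact_force: [-2.1, 0.2, -1.6]
gripper_width: 0.0
grasp_force: 1.0
```

```bash
python3 k.py l.png
```

```text
12.25 tcp local [0.0139 0.0533] 0.1783 F local [-2.1 -0.4]
```

View pics/l.png

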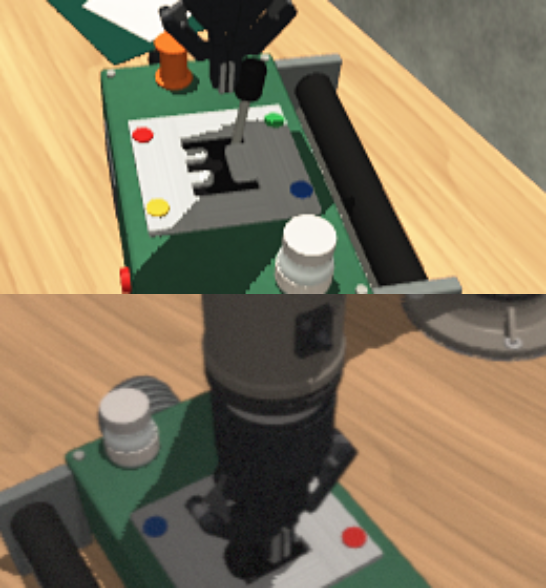

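Knob at (250,80) in the upper crop, inside the green slot. That was my last picture, so I'll go by force until it reaches the stop.

>>> carry_out(targets=[255,1,-0.3,0,0,255,0,0,0,0])

```text
t: 12.55
eef_pos: [0.5898, 0.1288, 0.1783]
tool_rot: [0.0, 0.799, 0.602, 0.0]
contact_force: [-2.1, 0.9, -0.7]
gripper_width: -0.0
grasp_force: 1.0
```

>>> carry_out(targets=[255,1,-0.3,0,0,255,0,0,0,0])

```text
t: 12.75
eef_pos: [0.5908, 0.1285, 0.1783]
tool_rot: [-0.0, 0.799, 0.602, 0.0]
contact_force: [-2.8, 0.2, -0.7]
gripper_width: -0.001
grasp_force: 1.1
```

```bash
python3 - <<'E'
from h import *
x=np.array([.5608,.0817]);th=-.2813
R=np.array([[np.cos(th),-np.sin(th)],[np.sin(th),np.cos(th)]])
b=imaging.read_camera('side')
m=(b['frame'].max(2)<50).astype(np.uint8)
print((R.T@(onz(b,349,168,.187)[:2]-x)).round(4))
n,l,st,ce=cv2.connectedComponentsWithStats(m[150:195,325:375]);print(st,ce)
E
```

```text
[0.0399 0.0492]
[[   0    0   50   45 1590]
 [   0    0   34   28  604]
 [  45   17    5   17   52]
 [  44   43    2    1    2]
 [  47   43    1    1    1]
 [  49   44    1    1    1]] [[26.14150943 25.97987421]
 [18.0397351  11.18708609]
 [47.67307692 24.26923077]
 [44.5        43.        ]
 [47.         43.        ]
 [49.         44.        ]]
```

>>> carry_out(targets=[255,1,-0.3,0,0,255,0,0,0,0])

```text
t: 13.0
eef_pos: [0.5913, 0.1284, 0.1781]
tool_rot: [-0.0, 0.799, 0.602, -0.0]
contact_force: [-2.9, 0.8, -0.1]
gripper_width: -0.002
grasp_force: 1.8
```

>>> carry_out(targets=[255,1,-0.3,0,0,255,0,0,0,0])

```text
t: 13.2
eef_pos: [0.5918, 0.1282, 0.1781]
tool_rot: [-0.001, 0.799, 0.602, -0.001]
contact_force: [-6.7, 1.0, 0.2]
gripper_width: 0.005
grasp_force: 2.8
```

The force rises to 6.7 N and the hand lags, so the lever is at the stop. Backing straight off, then up and clear.

>>> carry_out(targets=[255,-9.6,2.8,0,0,255,-14.4,4.2,0,0,255,-14.4,4.2,0,0,255,0,0,40,0,255,0,0,40,0,255,-15,0,40,0,255,-30,-20,30,0,255,0,0,0,0,255,0,0,0,0])

```text
t: 14.1
eef_pos: [0.5099, 0.1189, 0.3299]
tool_rot: [0.001, 0.799, 0.602, 0.002]
contact_force: [2.0, 0.7, 0.0]
gripper_width: 0.0
grasp_force: 0.0
```

```bash
python3 - <<'E'
from h import *
x=np.array([.5608,.0817]);th=-.2813
R=np.array([[np.cos(th),-np.sin(th)],[np.sin(th),np.cos(th)]])
o=bot.get_obs();print(o['t'],o['eef_pos'],o['contact_force'])
for nm in('side','scene'):
    c=imaging.read_camera(nm);m=(c['frame'].max(2)<50).astype(np.uint8)
    n,l,st,ce=cv2.connectedComponentsWithStats(m)
    for i in range(1,n):
        if 120<st[i,4]<500:
            p=R.T@(onz(c,*ce[i],.187)[:2]-x)
            if abs(p).max()<.08: print(nm,st[i],p.round(4))
E
```

```text
14.1 [0.50992584 0.1188839  0.32988424] [2.03153988 0.66740204 0.02716344]
side [343 158  15  21 250] [0.0422 0.0496]
side [317 196  36  27 376] [-0.0174 -0.0644]
```

The knob measures (42, 50) mm from the gate's centre, which is the green slot's end.

>>> carry_out(targets=[255,0,0,0,0,255,0,0,0,0,255,0,0,0,0])

```text
t: 14.5
eef_pos: [0.5094, 0.1193, 0.3275]
tool_rot: [-0.0, 0.799, 0.602, -0.001]
contact_force: [-0.1, -0.1, 0.7]
gripper_width: -0.001
grasp_force: 0.0
```

```bash
python3 -c "
from station import bot
print(bot.get_obs()['contact_force'],bot.hand_in())"
```

```text
the job is handed in; nothing more can be done
[-0.12379296 -0.06619585  0.6886655 ] None
```

The lever is fully home in the green slot with the hand clear (knob measured 42 mm along x and 50 mm along y from the gate's centre); I handed the job in at about 14.5 s, and no verdict came back.

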